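# Angle a batten past the bench post into the stock bay

### The job

Put the loose batten away in the empty front bay of the stock rack by pushing it flat along the bench, never lifting or tipping it: push one end in behind the upright post at the mouth, then push the other end in after it. Finish with the batten fully home, lying along the bay's back board, and leave the glue bottle, the tin of screws and the try square where they are.

Things in the scene. Friction and masses are not known exactly. Their poses are not given: they have to be found in the camera images.
- stock_bay: Plywood rack fixed to the bench, slightly turned. Origin: bench top, mid-mouth of the empty front bay; x points into the bay (away from the robot), y along the mouth. The bay has the bench for floor, is open in front and above, 350 mm long inside (y -175 to 175) and 75 mm deep (x 0 to 75), between cheeks 15 mm thick that begin at x = 0. Walls 45 mm high.
- post: Upright round wooden post, 28 mm diameter, 60 mm high, fixed in the bench on the bay's mouth line (bay x = 0) at bay y = +110 or -110 mm (varies). Origin: centre of its foot. From it to the farther cheek the mouth is open for 271 mm, less than the batten's length: the batten goes in at an angle, one end behind the post. At the other place is an empty dog hole, flush; things slide over it.
- batten: Loose batten to be put away: plain pale pine, 300 mm long (its y axis), 34 mm wide (x), 30 mm high, 0.14 to 0.28 kg, lying on the bench between robot and rack, roughly along the mouth; ends alike. Origin: centre of its underside. Slides and turns on the bench with ordinary friction.
- bay_back (a point): Foot of the back board's front face, mid-length (bay x = 75 mm). Lying home against it, the batten's axis is 58 mm behind the mouth line. Back board 12 mm thick; behind it the rear bay is full of other battens, stacked 60 mm high in front of a rear board 70 mm high (bay x up to 174 mm): nothing to do there.
- end_a (a point): Middle of the lower edge of the batten's end face at its +y end (150 mm from its origin).
- end_b (a point): Middle of the lower edge of the batten's end face at its -y end (150 mm from its origin).
- glue_bottle: White glue bottle standing on the bench to the left of the rack, 58 mm in diameter, 165 mm high; leave it where it is. Origin: centre of its foot.
- screw_tin: Open steel tin of screws standing on the bench to the left of the rack, nearer the robot than the bottle, 72 mm in diameter, 52 mm high; leave it where it is. Origin: centre of its foot.
- try_square: Carpenter's square lying on the bench to the right of the rack: dark wooden stock 110 x 22 x 18 mm, steel blade 150 x 30 mm; leave it where it is. Origin: centre of the underside of the stock; the blade points along its x axis.

How it is judged:
By the outcome, as a careful person would: the job done as asked, in the order asked, and still so for the second after the job is handed in, with the robot touching nothing.
It also fails if it takes over 72 s, if anything falls off the work surface, if the arm or the gripper's body presses on something with over 40 N, if the wrist force passes 120 N, or if a joint passes its speed limit or range.

### The arm

A 6-joint arm with a two-finger parallel gripper is mounted at the origin on the work surface. World frame = base frame: x ahead of the robot, y to its left, z up, the work surface at z = 0. Lengths are in m, angles in rad, forces in N, time in s.
With the tool pointing down it reaches from about 0.375 to 0.925 m from the base axis. Payload 5.7 kg.
Tool frame: the origin (TCP) lies midway between the tips of the shut fingers; the grasp point (between the pads) lies 19 mm behind it; z points along the fingers, x is the direction in which the jaws open and shut, and the axes are right-handed (so a half turn about z gives the same grasp; the last joint's range is limited). The gripper opens to 88 mm and grips with 3 to 60 N. Pads are 20 mm wide; open, the fingers measure 115 mm over their backs; the gripper's body (75 mm by 178 mm) begins 61 mm behind the grasp point.
Start: joints at [1.131, 0.359, 1.51, -0, 1.272, -0.115], TCP at [0.191, 0.569, 0.223] pointing down, gripper open.
Joint ranges: [-2.97, 2.97], [-1.01, 2.36], [0.21, 2.38], [-0.96, 4.11], [0.2, 2.71], [-2.98, 2.98]. Speed limits (rad/s): [2.39, 2.39, 3.14, 3.14, 3.14, 3.14].

### API

Orientations are given as a unit quaternion [x, y, z, w].
In Python, from bench import move_ptp, servo_line, goto_joints, move_gripper, sleep, inverse_kinematics, capture, PlanningError, close_job, spot_in, silhouettes, current_clock, current_joint_pos, current_qvel, current_joint_torque, current_position, current_orientation, current_force, current_torque, current_finger_gap gives the robot as it stands. Calls block until the motion is done:
- move_ptp(position, orientation): joint-space move of the TCP to a pose.
- servo_line(position, orientation=None, rate=0.15, contact_N=None): straight line of the TCP; orientation=None keeps the orientation; rate is the mean speed in m/s. With contact_N (N) it stops when the force on the tool has changed by that much, and returns True; else False.
- goto_joints(angles): joint-space move.
- move_gripper(opening): finger opening in m; the grip force is fixed at half the most; returns when the fingers have stopped.
- sleep(seconds).
- inverse_kinematics(position, orientation): joint angles nearest the present ones, or None.
- capture(name): name is "scene" or "top" or "wrist"; returns a dict with "image" (400x640x3 uint8, blue, green, red), "range_z" (400x640 float32, m along the optical axis (not along the pixel's ray), 0 where there is no reading), "intrinsics" (3x3 intrinsics, pixels), "R" (3x3) and "t" (3): a world point X has camera coordinates R X + t. Camera axes: x right, y down, z forward; pixel columns grow to the right and rows downward; lengths in m; the calibration is good to about 2 mm. A picture is of the moment at which its call begins.
A pose or a line that the arm cannot do raises PlanningError and nothing moves.
- close_job(): hands the job in, once; it reports no verdict.
Trained networks look in the newest picture that a camera, given by its name, has taken for a name from the list of things; names that differ only in an ending like _2 or _b are one class to them, and where a whole thing is asked for, a point or a joint stands for the part that bears it (a point fixed in the world has none). Each returns a list of dicts, best first, with "conf" (0 to 1); they miss things now and then, are a little off and sometimes report something else, mostly with a low value. They report only what shows in the picture. A call takes as long as a camera call.
- spot_in(camera, query): "xy" ([column, row] in pixels, amid what is visible of it).
- silhouettes(camera, query): "region" (400x640 bool, what is visible of it) and "xy" ([column, row] in pixels, amid what is visible of it).
Readings, each from a call of its own:
- current_clock(): time.
- current_joint_pos(): joint angles.
- current_qvel(): joint speeds.
- current_joint_torque(): joint torques, N m.
- current_position(): TCP position.
- current_orientation(): TCP orientation.
- current_force(): force on the tool from outside, world axes, zero at the start.
- current_torque(): the same for the moment, N m.
- current_finger_gap(): finger opening in m.
Only numpy, scipy, OpenCV 4.12 (cv2) and the standard library are available. Lean on these libraries where they do the work, as an engineer would, in place of code of your own. Each camera call takes 0.05 s, during which the arm holds its last target.

## Working session

There is one attempt and no reset: what is moved stays moved. The work goes in short steps, each a Python script; the robot and the scene stay as the last script left them, time stands still between calls to the robot, and variables do not carry over. Pictures are saved under pics/ and viewed, and the job is handed in when it is done.

```bash
mkdir -p pics; ls; python3 - <<'E'
from bench import *
import cv2
for c in ["top","scene"]:
    d=capture(c); cv2.imwrite(f"pics/{c}0.png",d["image"]); print(c,d["intrinsics"],d["R"],d["t"])
    for q in ["batten","post","stock_bay","screw_tin","glue_bottle","try_square"]:
        print(q,[(r["conf"],r["xy"]) for r in spot_in(c,q)][:3])
print(current_clock(),current_position(),current_orientation())
E
```

```text
pics
top [[498.34498127   0.         326.03020273]
 [  0.         498.34498127 194.19887638]
 [  0.           0.           1.        ]] [[-0.02089742 -0.9995851  -0.01982241]
 [-0.98214426  0.02423245 -0.18656216]
 [ 0.1869651   0.0155698  -0.98224316]] [0.02455766 0.55182735 1.29785973]
batten [(0.69, [357.3, 238.7])]
post [(0.66, [353.4, 199.5])]
stock_bay [(0.58, [318.1, 154.0])]
screw_tin [(0.87, [193.5, 184.4])]
glue_bottle [(0.63, [189.8, 136.7])]
try_square [(0.98, [462.3, 158.5])]
scene [[501.40936933   0.         317.17458947]
 [  0.         501.40936933 188.26189203]
 [  0.           0.           1.        ]] [[-0.32670079  0.94509618  0.00773272]
 [ 0.64056699  0.2274322  -0.73344974]
 [-0.69493922 -0.23466528 -0.6796997 ]] [ 0.18223083 -0.32527819  1.59875112]
batten [(0.73, [318.2, 232.4]), (0.6, [311.0, 162.8]), (0.31, [155.4, 192.5])]
post [(0.86, [296.9, 183.5])]
stock_bay [(0.69, [315.2, 232.1])]
screw_tin [(0.63, [477.2, 241.3])]
glue_bottle [(0.66, [486.2, 266.2]), (0.21, [308.9, 157.8])]
try_square [(0.64, [156.0, 193.7])]
0.7 [0.19145256 0.56862392 0.22266556] [ 8.12121374e-01  5.83488538e-01 -1.89970334e-05  3.88438633e-06]
```

View pics/top0.png

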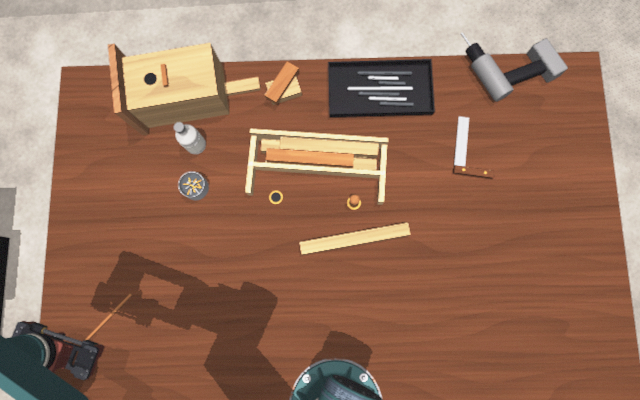

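View pics/scene0.png

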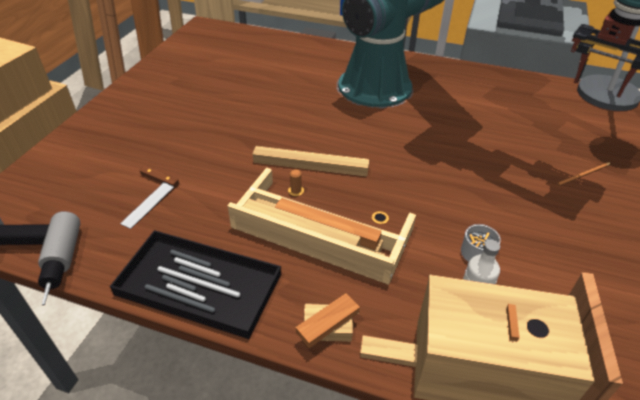

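Top view: batten from about (300,248) to (409,230). The post is at (354,201), the right of the bay, and the empty dog hole is at (276,197). Cheek fronts are at about (249,192) and (382,202). Next I'll measure these metrically.

```bash
cat > h.py <<'E'
from bench import *
import numpy as np, cv2
def cloud(d):
    K=d["intrinsics"];z=d["range_z"]
    v,u=np.mgrid[0:400,0:640]
    c=np.stack([(u-K[0,2])/K[0,0]*z,(v-K[1,2])/K[1,1]*z,z],-1)
    P=(c-d["t"])@d["R"]
    P[z<=0]=np.nan
    return P
def topplane(d,uv,h):
    K=d["intrinsics"];uv=np.atleast_2d(uv).astype(float)
    r=np.c_[(uv-[K[0,2],K[1,2]])/[K[0,0],K[1,1]],np.ones(len(uv))]@d["R"]
    C=-d["R"].T@d["t"]
    return (C+r*((h-C[2])/r[:,2])[:,None])
def ortho(d,h,x0=.35,x1=.95,y0=-.3,y1=.35,s=.001):
    xs=np.arange(x1,x0,-s);ys=np.arange(y1,y0,-s)
    X,Y=np.meshgrid(xs,ys,indexing="ij")
    P=np.stack([X,Y,np.full_like(X,h)],-1)@d["R"].T+d["t"]
    q=P@d["intrinsics"].T; 
    return cv2.remap(d["image"],(q[...,0]/q[...,2]).astype(np.float32),(q[...,1]/q[...,2]).astype(np.float32),cv2.INTER_CUBIC)
def rect(pts):
    (c,wh,a)=cv2.minAreaRect(pts[:,:2].astype(np.float32)); 
    return np.array(c),wh,a
def batten(cam="top",save=None):
    d=capture(cam); P=cloud(d)
    out=[]
    for r in silhouettes(cam,"batten"):
        m=r["region"]&(np.abs(P[...,2]-.03)<.007)
        if m.sum()<40: continue
        v,u=np.nonzero(m); p=topplane(d,np.c_[u,v],.03)[:,:2]
        c=p.mean(0); U,S,V=np.linalg.svd(p-c,full_matrices=False); a=V[0]; a=a*np.sign(a[1]) 
        t=(p-c)@a; n=np.array([a[1],-a[0]]); w=(p-c)@n
        out.append((r["conf"],m.sum(),c+a*(t.max()+t.min())/2+n*(w.max()+w.min())/2,a,t.max()-t.min(),w.max()-w.min()))
    if save: cv2.imwrite(save,d["image"])
    return d,out
E
python3 - <<'E'
from h import *
d,o=batten()
for r in o: print(r)
P=cloud(d)
for q in ["post","stock_bay","glue_bottle","screw_tin","try_square"]:
    for r in silhouettes("top",q):
        p=P[r["region"]]; p=p[~np.isnan(p[:,0])]
        print(q,r["conf"],len(p),np.round(np.percentile(p,[2,50,98],axis=0),3).tolist())
        if q=="post":
            t=p[p[:,2]>.05]; print("posttop",t.mean(0),t.min(0),t.max(0))
im=ortho(d,.045,.45,.85,-.3,.3); cv2.imwrite("pics/o45.png",im)
im=ortho(d,.0,.4,.8,-.3,.3); cv2.imwrite("pics/o0.png",im)
E
```

```text
(0.74, np.int64(1389), array([ 0.43308592, -0.06349601]), array([-0.15601319,  0.98775497]), np.float64(0.299342083622884), np.float64(0.034601012999250044))
post 0.7 159 [[0.518, -0.082, -0.003], [0.53, -0.063, 0.054], [0.547, -0.048, 0.064]]
posttop [ 0.53473255 -0.06450918  0.0588723 ] [ 0.52242238 -0.07682971  0.05241792] [ 0.54761061 -0.05208025  0.06743639]
stock_bay 0.62 5854 [[0.567, -0.149, 0.002], [0.663, 0.03, 0.055], [0.726, 0.22, 0.072]]
glue_bottle 0.65 669 [[0.686, 0.355, 0.008], [0.704, 0.373, 0.106], [0.739, 0.407, 0.168]]
screw_tin 0.63 677 [[0.554, 0.345, 0.002], [0.588, 0.379, 0.035], [0.623, 0.414, 0.054]]
try_square 0.67 884 [[0.598, -0.449, -0.001], [0.655, -0.381, 0.009], [0.774, -0.352, 0.023]]
```

View pics/o45.png

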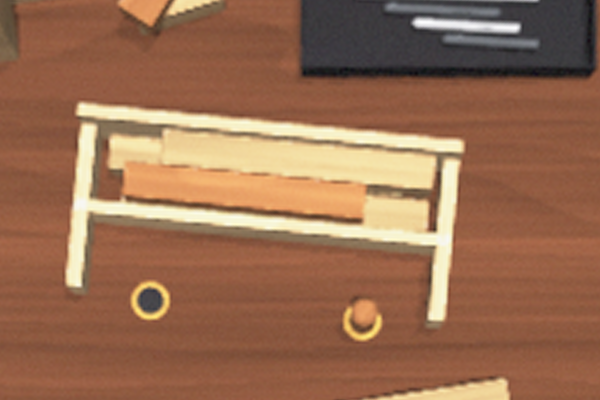

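View pics/o0.png

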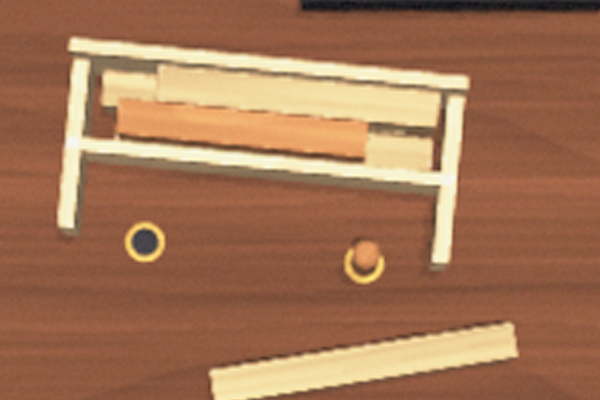

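Layout confirmed: the rack's y axis is about 5.5° off world y. The post is at bay y = -110 and the dog hole at bay y = +110.

Plan:
1. Push the batten's right end leftwards until it clears the post.
2. Push it side-on up to the entry line.
3. Push the left end so the right end goes in behind the post.
4. Swing the left end in and press the batten home.

```bash
cat >> h.py <<'E'
ey=np.array([.095,.9955]);ey/=np.linalg.norm(ey);ex=np.array([ey[1],-ey[0]])
O=np.array([.547,.0455])
def W(x,y): return O+x*ex+y*ey
def B(p): p=np.asarray(p)[:2]-O; return np.array([p@ex,p@ey])
def quat(jaw):  # tool down, jaw axis along world 2-vector (mod pi); pick IK-near
    f=np.arctan2(jaw[1],jaw[0]); return f
def qf(f): return [float(np.cos(f/2)),float(np.sin(f/2)),0.,0.]
def bestq(p,jaw):
    f=np.arctan2(jaw[1],jaw[0]); q0=current_joint_pos(); best=None
    for k in (-1,0,1):
        j=inverse_kinematics([float(p[0]),float(p[1]),.1],qf(f+k*np.pi))
        if j is None: continue
        c=abs(j[5])+.5*np.max(np.abs(np.array(j)-q0))
        if best is None or c<best[0]: best=(c,qf(f+k*np.pi),j)
    return best[1]
def P3(p,z): return [float(p[0]),float(p[1]),float(z)]
def state():
    d,o=batten()
    o=[r for r in o if r[2][0]<.64 and .2<r[4]<.33]
    if not o: print("no batten"); return None
    r=o[0]; c,a=r[2],r[3]
    n=np.array([a[1],-a[0]])
    cb=B(c); th=np.arctan2(-(a@ex),a@ey)
    s=(B(c-.15*a)-[0,-.11])@[np.sin(th),-np.cos(th)]
    m=(B(c)-[0,-.11])@[np.cos(th),np.sin(th)]-.031
    print("t%.1f c_bay %s th %.1f len %.3f w %.3f s %.3f m %.3f right %s left %s conf %.2f"%(current_clock(),np.round(cb,3),np.degrees(th),r[4],r[5],s,m,np.round(B(c-.15*a),3),np.round(B(c+.15*a),3),r[0]))
    return c,a,n,th,s,m
ZP=.012
E
python3 - <<'E'
from h import *
c,a,n,th,s,m=state()
move_gripper(.006)
p=c-a*.195; q=bestq(p,n)
move_ptp(P3(p,.2),q); servo_line(P3(p,ZP),rate=.25)
print(current_position(),current_clock(),current_joint_pos())
servo_line(P3(c+a*.07-a*.16,ZP),rate=.08); print(current_force())
d=capture("top"); cv2.imwrite("pics/t1.png",d["image"]);state()
E
```

```text
t1.1 c_bay [-0.103 -0.119] th 14.3 len 0.297 w 0.035 s 0.133 m -0.133 right [-0.066 -0.264] left [-0.14   0.027] conf 0.62
[ 0.46382357 -0.25586488  0.01269163] 6.3917 [-6.34571760e-01  5.42217833e-01  1.85964811e+00  5.93045402e-05
  7.38528306e-01 -7.90110477e-01]
[ 0.91262219 -0.31266215  0.52532069]
no batten
```

View pics/t1.png

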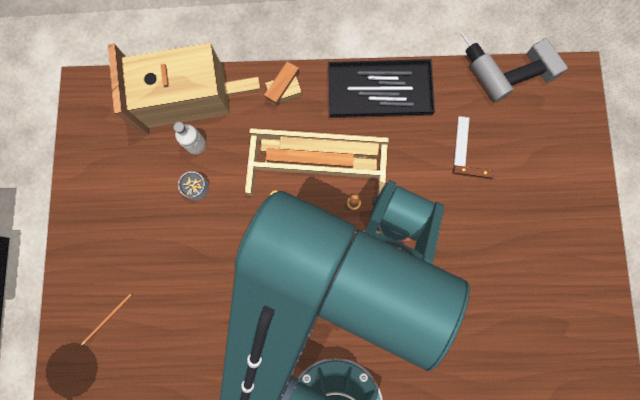

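The arm hides the batten in the top view, so I'll use the scene camera.

```bash
sed -i 's/^def state():/def state(cam="top"):/; s/    d,o=batten()$/    d,o=batten(cam)/' h.py; python3 - <<'E'
from h import *
d=capture("scene"); cv2.imwrite("pics/s1.png",d["image"]);
d,o=batten("scene"); print([(r[0],r[2],r[4],r[5]) for r in o]); state("scene")
E
```

```text
[(0.6, array([ 0.5453594 , -0.06042917]), np.float64(0.02752085170660651), np.float64(0.02582357989591772)), (0.56, array([0.43086449, 0.01037782]), np.float64(0.2990054914129961), np.float64(0.045302066714024036))]
t8.2 c_bay [-0.113 -0.046] th 14.3 len 0.301 w 0.044 s 0.061 m -0.124 right [-0.076 -0.192] left [-0.15   0.099] conf 0.67
```

View pics/s1.png

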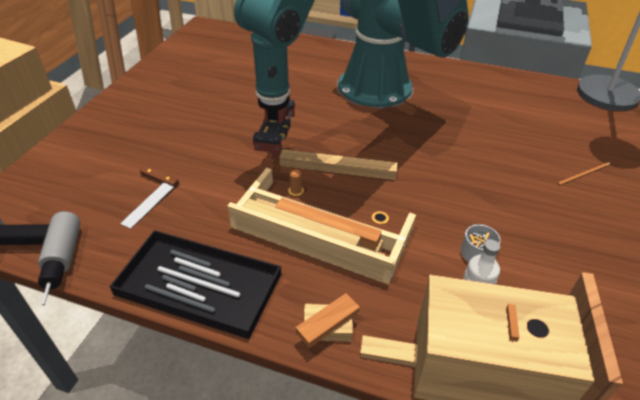

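The scene view shows the batten from about (280,155) to (397,172), moved 72 mm straight along its axis with no rotation. I'll push it the rest of the way.

```bash
python3 - <<'E'
from h import *
a=np.array([-0.156,0.988]);a/=np.linalg.norm(a)
p=np.array(current_position())[:2]
servo_line(P3(p+a*.087,ZP),rate=.08)
servo_line(P3(p+a*.06,ZP),rate=.15)
servo_line(P3(p+a*.06,.12),rate=.3)
state("scene")
move_gripper(.086)
# stand off in front of batten, robot side, then look
p=np.array(current_position())[:2]
state("top"); d=capture("top"); cv2.imwrite("pics/t2.png",d["image"])
E
```

```text
t10.4 c_bay [-0.134  0.038] th 14.6 len 0.297 w 0.046 s -0.027 m -0.123 right [-0.096 -0.107] left [-0.172  0.183] conf 0.69
t11.8 c_bay [-0.143  0.034] th 14.3 len 0.300 w 0.035 s -0.025 m -0.134 right [-0.106 -0.111] left [-0.18  0.18] conf 0.74
```

View pics/t2.png

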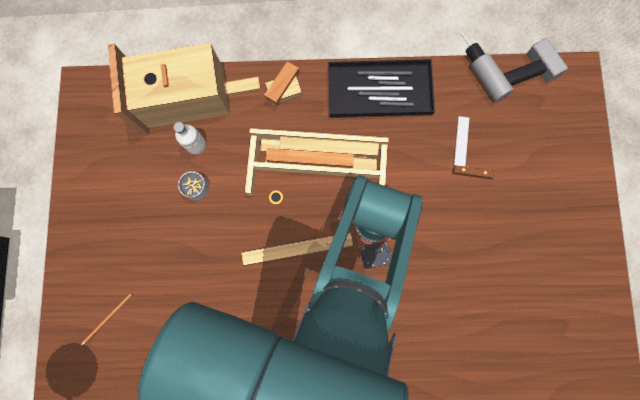

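The top view shows the batten from about (243,258) to (352,240), clear left of the post with θ unchanged. Next is the two-finger side push up to the entry line.

```bash
python3 - <<'E'
from h import *
c,a,n,th,s,m=state("top")
p=c-n*.036; q=bestq(p,a)
for z in (ZP,): print(inverse_kinematics(P3(p,z),q))
move_ptp(P3(p,.12),q)
print(servo_line(P3(p,ZP),rate=.15,contact_N=6),current_position(),current_clock())
state("scene")
servo_line(P3(c+n*(.141-.060-.027),ZP),rate=.08)   # stop 60mm short
state("scene"); d=capture("scene"); cv2.imwrite("pics/s3.png",d["image"])
E
```

```text
t12.0 c_bay [-0.143  0.034] th 14.3 len 0.300 w 0.035 s -0.025 m -0.134 right [-0.106 -0.111] left [-0.18  0.18] conf 0.95
[ 5.04089476e-02  4.24293853e-01  2.18112023e+00 -4.44089210e-16
  5.36178574e-01 -1.67429779e+00]
False [0.37313192 0.08757048 0.01221762] 13.8917
t14.0 c_bay [-0.135  0.038] th 14.4 len 0.297 w 0.045 s -0.027 m -0.125 right [-0.097 -0.107] left [-0.172  0.183] conf 0.95
t15.4 c_bay [-0.058  0.058] th 14.0 len 0.298 w 0.042 s -0.027 m -0.046 right [-0.022 -0.087] left [-0.094  0.204] conf 0.89
```

View pics/s3.png

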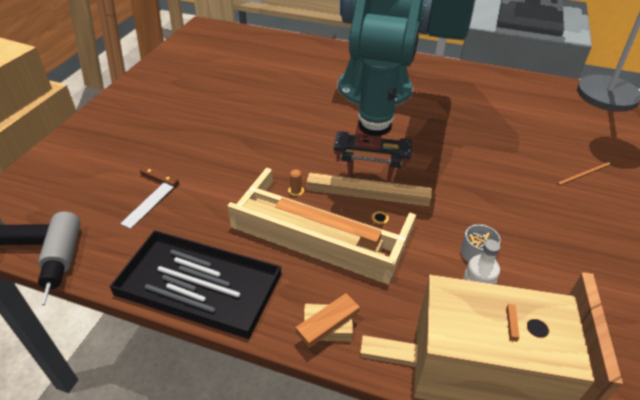

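Tracking well: the batten spans (308,183) to (431,195), just short of the post. I'll finish the side push, then back off and measure.

```bash
python3 - <<'E'
from h import *
th=np.radians(14.3); n=np.cos(th)*ex+np.sin(th)*ey
p=np.array(current_position())[:2]
servo_line(P3(p+n*.060,ZP),rate=.07)
state("scene")
servo_line(P3(p+n*.035,ZP),rate=.15)
servo_line(P3(p+n*.035,.12),rate=.3)
move_gripper(.006)
L=W(-.09,.28); q=bestq(L,n)
move_ptp(P3(L,.12),q)
print(current_clock(),current_joint_pos())
state("top"); d=capture("top"); cv2.imwrite("pics/t4.png",d["image"])
state("scene"); d=capture("scene"); cv2.imwrite("pics/s4.png",d["image"])
E
```

```text
t16.5 c_bay [0.009 0.074] th 14.3 len 0.298 w 0.063 s -0.026 m 0.023 right [ 0.046 -0.071] left [-0.028  0.219] conf 0.90
20.35 [ 4.84327917e-01  4.49391383e-01  1.65023144e+00 -1.54443541e-04
  1.04220027e+00  3.29615505e-01]
t20.4 c_bay [-0.006  0.067] th 14.4 len 0.296 w 0.036 s -0.023 m 0.007 right [ 0.031 -0.078] left [-0.044  0.213] conf 0.87
t20.6 c_bay [0.002 0.071] th 14.1 len 0.295 w 0.044 s -0.025 m 0.015 right [ 0.039 -0.074] left [-0.035  0.217] conf 0.66
```

View pics/t4.png

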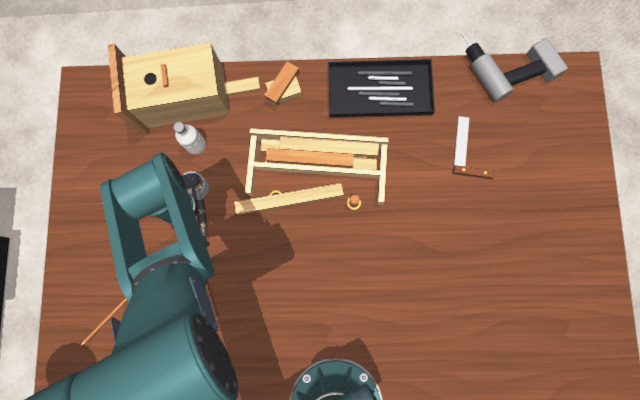

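View pics/s4.png

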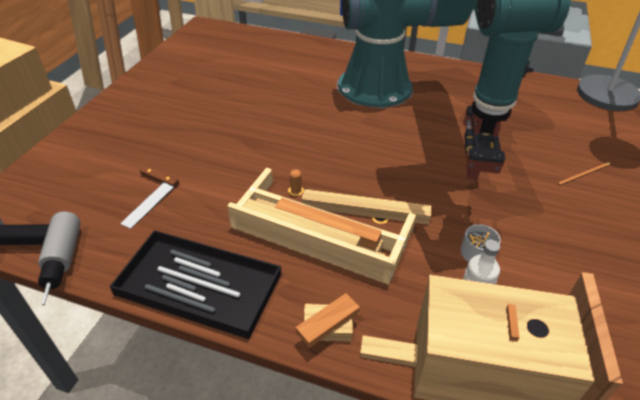

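At the entry line: the right end is at (343,190), just inside and left of the post, with about 7 mm of side clearance. Next is the end push in behind the post.

```bash
python3 - <<'E'
from h import *
c,a,n,th,s,m=state("top")
p=c+a*.182; q=bestq(p,n)
move_ptp(P3(p,.12),q)
print(servo_line(P3(p,ZP),rate=.2,contact_N=8))
print(servo_line(P3(c+a*.160-a*(.060-s),ZP),rate=.06,contact_N=12),current_force(),current_position())
state("scene"); d=capture("scene"); cv2.imwrite("pics/s5.png",d["image"])
state("top"); d=capture("top"); cv2.imwrite("pics/t5.png",d["image"])
E
```

```text
t20.8 c_bay [-0.007  0.069] th 14.3 len 0.299 w 0.035 s -0.025 m 0.007 right [ 0.03  -0.077] left [-0.043  0.214] conf 0.60
False
False [ 0.50294731 -0.26747679 -0.19916247] [0.5353218  0.1887839  0.01182751]
t23.8 c_bay [ 0.022 -0.013] th 13.2 len 0.297 w 0.045 s 0.060 m 0.012 right [ 0.056 -0.159] left [-0.013  0.133] conf 0.60
t23.9 c_bay [ 0.016 -0.023] th 14.3 len 0.284 w 0.036 s 0.070 m 0.006 right [ 0.053 -0.169] left [-0.021  0.122] conf 0.88
```

View pics/s5.png

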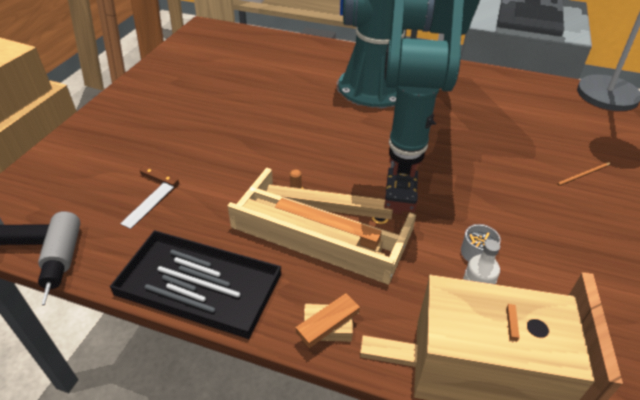

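View pics/t5.png

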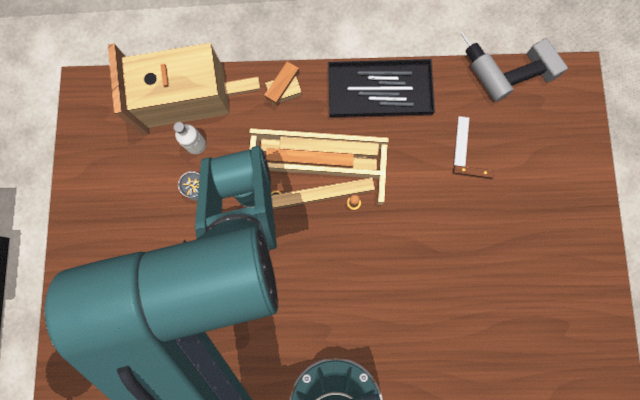

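The right end at (373,185) is now behind the post, near the right cheek. Next I'll swing the left end in.

```bash
python3 - <<'E'
from h import *
th=np.radians(14.3); a=-np.sin(th)*ex+np.cos(th)*ey
p=np.array(current_position())[:2]
servo_line(P3(p+a*.02,ZP),rate=.15); servo_line(P3(p+a*.02,.12),rate=.3)
p=W(-.056,.065); q=bestq(p,ey)
move_ptp(P3(p,.12),q)
print(servo_line(P3(p,ZP),rate=.2,contact_N=6))
print(servo_line(P3(W(.012,.065),ZP),rate=.05,contact_N=15),current_force(),B(current_position()))
state("scene"); d=capture("scene"); cv2.imwrite("pics/s6.png",d["image"])
E
```

```text
False
False [-0.80341082  0.61279869 -0.05275547] [0.01190974 0.0649627 ]
t28.4 c_bay [ 0.045 -0.018] th 1.2 len 0.300 w 0.039 s 0.058 m 0.016 right [ 0.048 -0.168] left [0.042 0.132] conf 0.74
```

View pics/s6.png

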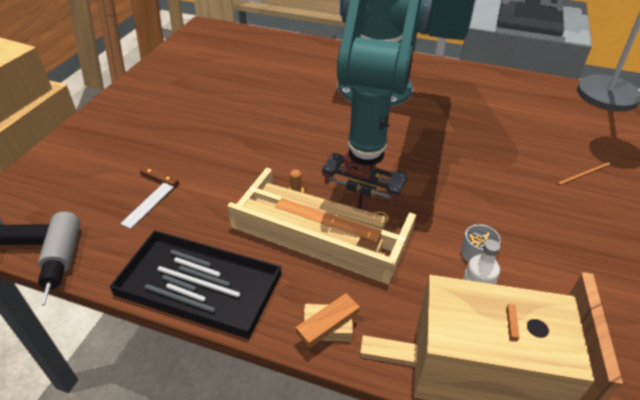

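The batten is inside and nearly parallel (about 1°). I'll press it home with two spread fingers near mid-length.

```bash
python3 - <<'E'
from h import *
q=list(map(float,current_orientation()))
servo_line(P3(W(-.03,.065),ZP),rate=.15)
move_gripper(.08)
servo_line(P3(W(-.03,-.008),ZP),rate=.2)
print(servo_line(P3(W(.045,-.008),ZP),rate=.04,contact_N=12),current_force(),B(current_position()))
state("scene"); 
servo_line(P3(W(-.03,-.008),ZP),rate=.15)
servo_line(P3(W(-.03,-.008),.15),rate=.3)
move_ptp(P3((.3,.4),.25),q)
state("scene");state("top"); 
for c in("top","scene"):
    d=capture(c); cv2.imwrite(f"pics/{c}7.png",d["image"])
    if c=="top": cv2.imwrite("pics/o7.png",cv2.resize(ortho(d,.03,.48,.7,-.18,.26),None,fx=1.7,fy=1.7))
    P=cloud(d)
    for qn in ["glue_bottle","screw_tin","try_square"]:
        for r in silhouettes(c,qn)[:1]:
            p=P[r["region"]];p=p[~np.isnan(p[:,0])];print(c,qn,np.round(np.median(p,axis=0),3))
E
```

```text
True [-0.30953736  0.04681076  0.48832785] [ 0.03072301 -0.00802767]
t32.1 c_bay [ 0.053 -0.017] th -0.1 len 0.298 w 0.020 s 0.057 m 0.022 right [ 0.053 -0.167] left [0.053 0.133] conf 0.56
t35.0 c_bay [ 0.053 -0.018] th -0.2 len 0.297 w 0.020 s 0.058 m 0.021 right [ 0.052 -0.168] left [0.053 0.132] conf 0.58
t35.1 c_bay [ 0.057 -0.022] th -0.2 len 0.299 w 0.038 s 0.061 m 0.026 right [ 0.056 -0.172] left [0.058 0.128] conf 0.89
top glue_bottle [0.704 0.373 0.106]
top screw_tin [0.587 0.377 0.035]
top try_square [ 0.655 -0.38   0.009]
scene glue_bottle [0.73  0.383 0.115]
scene screw_tin [0.589 0.372 0.037]
scene try_square [ 0.655 -0.378  0.007]
```

View pics/top7.png

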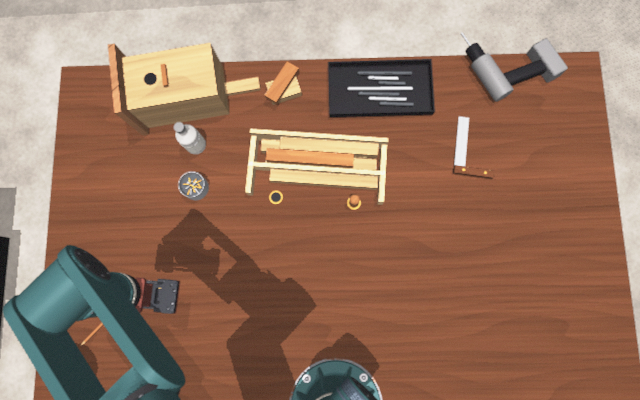

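View pics/o7.png

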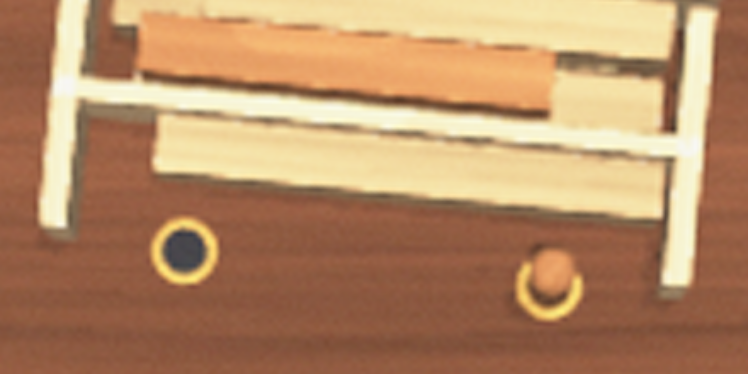

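View pics/scene7.png

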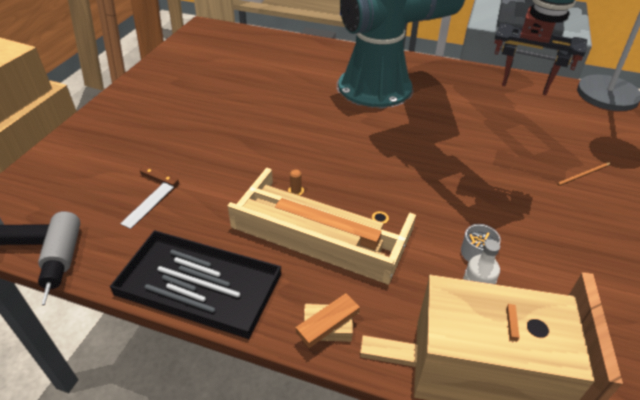

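The batten lies flat against the back board, with its axis at bay x = 57 mm and a tilt of -0.2°. The press stopped on contact at the depth expected for home, and the other things haven't moved. Handing in.

```bash
python3 - <<'E'
from bench import *
close_job()
print(current_clock())
E
```

```text
the job is handed in; nothing more can be done
the job is handed in; nothing more can be done
```

The batten is home in the front bay, flat against the back board, and I handed the job in at about 35 s of robot time (limit 72 s). I only pushed it along the bench and never gripped, lifted or tipped it. I slid it left to clear the post, then pushed it side-on up to the mouth. From there the right end went in behind the post, the left end swung in after it, and I pressed it home.

**Last checks:**
- **Position:** the top camera put the batten's axis 57 mm behind the mouth line (58 mm is home), tilted -0.2°. Its ends were at bay y = -172 and +128 mm, inside the cheeks.
- **Contact:** the final press stopped at its 12 N contact limit, at the depth expected for a batten against the back board.
- **Other things:** in the top view the glue bottle, the tin and the try square were where they started, to within 2 mm. The arm was clear of everything.
- **Disagreement:** the scene camera put the axis at 53 mm. From there the back wall hides part of the batten, and it had read 8–16 mm off the top camera earlier, so I trusted the top view and the contact stop.

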